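# Put the dry water stone back in its case

### The arm

A 7-joint arm with a two-finger parallel gripper is mounted at the origin on the work surface. World frame = base frame: x ahead of the robot, y to its left, z up, the work surface at z = 0. Lengths are in m, angles in rad, forces in N, time in s.
With the tool pointing down it reaches from about 0.4 to 0.875 m from the base axis. Payload 19.3 kg.
Tool frame: the origin (TCP) lies on the centre line of the jaws, within the pads' length; the fingertips stand 25 mm ahead of it and the grasp point (between the pads) lies 6 mm ahead of it (tips_ahead is the distance from the TCP to the fingertips, in m); z points along the fingers, y is the direction in which the jaws open and shut (so a half turn about z gives the same grasp; the last joint's range is limited). The gripper opens to 85 mm and grips with 20 to 120 N. Pads are 22 mm wide; open, the fingers measure 114 mm over their backs; the gripper's body (76 mm by 85 mm) begins 54 mm behind the grasp point. The pads swing forward as they close: fully open they stand 13 mm farther back than shut.
Start: joints at [1.18, 0.521, -0.036, 1.599, 0.021, 1.021, -0.113], TCP at [0.197, -0.593, 0.256] pointing down, gripper open.
Joint ranges: [-2.91, 2.91], [-0.3, 2.13], [-1.5, 1.42], [0.17, 2.43], [-1.26, 4.41], [0.16, 1.93], [-2.52, 2.52]. Speed limits (rad/s): [1.89, 1.89, 2.39, 2.39, 3.01, 3.01, 3.01].

### API

Orientations are given as [roll, pitch, yaw] about the fixed x, y, z axes, in that order (R = Rz(yaw) Ry(pitch) Rx(roll)).
In Python, from workcell import observe, grab_frame, job_done, outline_of, tips_ahead gives the robot as it stands. The module is installed in compiled form; this text tells all that it offers.
- The arm moves only by the tool move_arm, never from a script. Its argument "motion" is a list of rows, each a list of 2 entries, a list of its own where there are three numbers: the shift along the world's x, y, z in mm, then the turn, a rotation vector about the world's x, y, z in rad. A call has 1 to 12 rows; each row is the pose to reach, as a shift and turn from the pose commanded when the call began; what a row does not reach only later rows make up. A row lasts 1/8 s, in which the tool goes at most 62.5 mm and 10.7 degrees, less where a joint would pass 70% of its speed; a pose out of reach is approached as far as the arm can. A call with a gripper value outside its range is refused whole. "jaw" is the finger opening in mm, from 0 to 85.4, set as the call begins (left out, the last holds). The fingers move at their own pace and stop on an object; "grip_force" is the grip in N (left out, the last holds). Time passes only in rows, so rows that repeat a pose let the fingers close. It gives the time, the measured TCP pose, the force and the opening at its end, in the units of the state.
- observe(): the state, without advancing time (a new reading comes with each control period).
- grab_frame(name): name is "scene" or "top" or "wrist"; returns a dict with "frame" (400x640x3 uint8, red, green, blue), "fx", "fy", "cx", "cy" (pixels), "dist" ([k1, k2, p1, p2, k3] as OpenCV has them; the pictures are not rectified), "T" (4x4, takes a point from camera to world coordinates); the wrist camera has in their place "mount" (4x4, takes a point from camera to tool coordinates, whose origin is the TCP and whose axes are the flange's). Camera axes: x right, y down, z forward; pixel columns grow to the right and rows downward; lengths in m; the calibration is good to about 2 mm. A picture is of the moment at which its call begins: read the wrist's pose just before it. There is no depth.
- job_done(): hands the job in, once; it reports no verdict.
Trained networks look in the newest picture that a camera, given by its name, has taken for a name from the list of things; names that differ only in an ending like _2 or _b are one class to them, and where a whole thing is asked for, a point or a joint stands for the part that bears it (a point fixed in the world has none). Each returns a list of dicts, best first, with "score" (0 to 1); they miss things now and then, are a little off and sometimes report something else, mostly with a low value. They report only what shows in the picture. A call takes as long as a camera call.
- outline_of(label, camera): "pixels" (400x640 bool, what is visible of it) and "pixel" ([column, row] in pixels, amid what is visible of it).
The state is a dict: "clock": time; "qpos": joint angles; "qd": joint speeds; "joint_efforts": joint torques, N m; "position": TCP position; "tool_rot": TCP orientation; "force": force on the tool from outside, world axes, zero at the start; "moment": the same for the moment, N m; "grip_width": finger opening in m.
Only numpy, scipy, OpenCV 4.12 (cv2) and the standard library are available. Lean on these libraries where they do the work, as an engineer would, in place of code of your own. Each camera call takes 0.05 s, during which the arm holds its last target.

### The job

The big flat sharpening stone has dried standing on end on the carver's bench. Pick it up and slide it end-down into its upright wooden case, the one with the long slot, lowering it all the way to the bottom before you let go; do not drop it in. Leave the small square stone standing where it is.

Things in the scene. Friction and masses are not known exactly. Their poses are not given: they have to be found in the camera images.
- stone_center (a point): Centre of the big flat sharpening stone: plain grey slab 140 mm tall, 60 wide, 28 thick, 0.35 to 0.65 kg, loose, standing on end on the bench (centre 70 mm above its foot). x runs through the 28 mm thickness, y along the 60 mm width, z up. Grasp it across the 28 mm, about 20 mm below its top: once home, 56 mm of it stand above the case's rim.
- case_mouth (a point): Centre of the mouth, level with the rim, of the big stone's upright wooden case, fixed on the bench, 94 mm high. Slot 40 mm along x, 72 along y; its top 14 mm flare out (dark lips) to 64 x 96 mm, 73 x 105 outside. Slot floor 84 mm below this point: the stone's centre is 14 mm below it when home. z up; the stone goes in either way round, its thickness along x.
- stick_center (a point): Centre of the small square sharpening stone, not to be used: the same grey, 28 x 28 mm and 110 mm tall, loose, standing on end on the bench (centre 55 mm above it). Leave it alone.
- small_case_mouth (a point): Centre of the mouth, at the rim, of the small stone's case: fixed, same wood and 94 mm height, but a square slot 40 x 40 mm (64 x 64 at the rim, 73 x 73 outside), empty; not to be used. Around the stones and cases lies low clutter up to 65 mm high (gouge, tin, mallet, wood block); taller things stand only at the bench's sides.

How it is judged:
By the outcome, as a careful person would: the job done as asked, in the order asked, and still so for the second after the job is handed in, with the robot touching nothing.
It also fails if it takes over 40 s, if anything falls off the work surface, if the arm or the gripper's body presses on something with over 40 N, if the wrist force passes 120 N, or if a joint passes its speed limit or range.

## Working session

There is one attempt and no reset: what is moved stays moved. The work goes in short steps, Python scripts to look and compute and a tool call to move; the robot and the scene stay as the last step left them, time stands still between calls to the robot, and variables do not carry over. Pictures are saved under pics/ and viewed, and the job is handed in when it is done.

Besides the shell and the picture viewer there is one more tool, called after ">>>" as name(argument=value, ...) on one line, values as JSON. move_arm: Moves the arm, as the interface text tells. Its arguments: {"type":"object","properties":{"motion":{"type":"array"},"jaw":{"type":"number"},"grip_force":{"type":"number"}},"required":["motion"]}

```bash
mkdir -p pics; cat > h.py <<'E'
import numpy as np, cv2
from workcell import *
def snap(n,f):
    d=grab_frame(n); cv2.imwrite('pics/'+f,d['frame'][:,:,::-1]); return d
E
python3 - <<'E'
from h import *
s=observe(); print(s)
for c in ['scene','top','wrist']:
    d=snap(c,c+'0.png'); print(c,d['fx'],d['fy'],d['cx'],d['cy'],d['dist']); print(np.round(d.get('T',d.get('mount')),4))
    for l in ['stone_center','case_mouth','stick_center','small_case_mouth']:
        for o in outline_of(l,c)[:3]:
            ys,xs=np.nonzero(o['pixels']); print(l,round(o['score'],2),o['pixel'],xs.min(),xs.max(),ys.min(),ys.max())
print(tips_ahead)
E
```

```text
{'clock': 0.0, 'qpos': array([ 1.17976548,  0.52201864, -0.03631772,  1.59997459,  0.02120033,
        1.02113724, -0.11279528]), 'qd': array([-0.00131346,  0.00028285,  0.00031073, -0.00230532,  0.00017588,
       -0.00071553, -0.0007722 ]), 'joint_efforts': array([ 4.29050306e-04, -9.27121425e+01,  1.98045507e+00, -3.69940066e+01,
        1.79511204e-02,  8.19487410e-03, -4.51948426e-05]), 'position': array([ 0.19696181, -0.5928309 ,  0.25573492]), 'tool_rot': array([-3.14044322e+00,  8.82224711e-05,  3.20816816e-01]), 'force': array([-0.4846951 , -0.17116909, -0.13732274]), 'moment': array([-0.03793184, -0.03058813, -0.02863763]), 'grip_width': 0.08526243854009431}
scene 378.40935276675384 378.40935276675384 321.6645135231009 196.22575535308468 [-0.00551763  0.          0.          0.          0.        ]
[[-0.7457  0.5349 -0.3973  0.9282]
 [ 0.6662  0.5871 -0.4599  0.4499]
 [-0.0127 -0.6076 -0.7942  0.8449]
 [ 0.      0.      0.      1.    ]]
stone_center 0.89 [279.8, 224.6] 264 295 198 247
case_mouth 0.71 [376.6, 207.3] 356 401 183 238
stick_center 0.76 [421.0, 275.1] 409 432 25
[... 164 characters left out ...]
   0.         0.        ]
[[ 0.0309 -0.9918  0.1242  0.4388]
 [-0.9994 -0.0286  0.0197  0.0036]
 [-0.0159 -0.1247 -0.9921  1.0478]
 [ 0.      0.      0.      1.    ]]
stone_center 0.68 [333.8, 157.6] 324 350 143 171
case_mouth 0.76 [282.7, 239.4] 260 306 225 260
stick_center 0.54 [212.6, 213.8] 198 222 208 224
small_case_mouth 0.85 [425.9, 236.2] 408 442 220 251
wrist 281.3073767466185 281.3073767466185 319.4528537092949 200.12088846182445 [-0.03647022  0.          0.          0.          0.        ]
[[-4.000e-04 -9.502e-01 -3.116e-01  7.900e-02]
 [ 1.000e+00 -2.000e-04 -7.000e-04  4.000e-04]
 [ 6.000e-04 -3.116e-01  9.502e-01 -1.171e-01]
 [ 0.000e+00  0.000e+00  0.000e+00  1.000e+00]]
0.025
```

View images.

View pics/scene0.png

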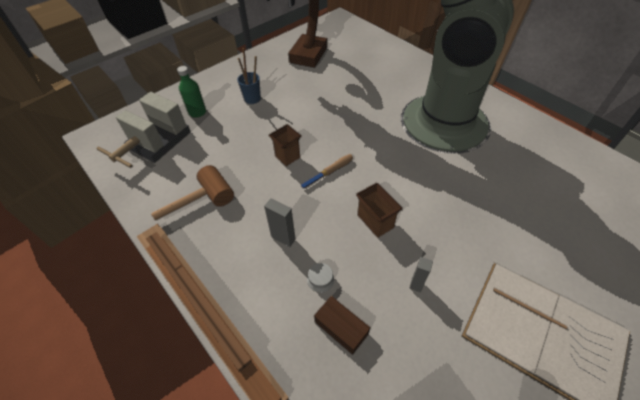

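View pics/top0.png

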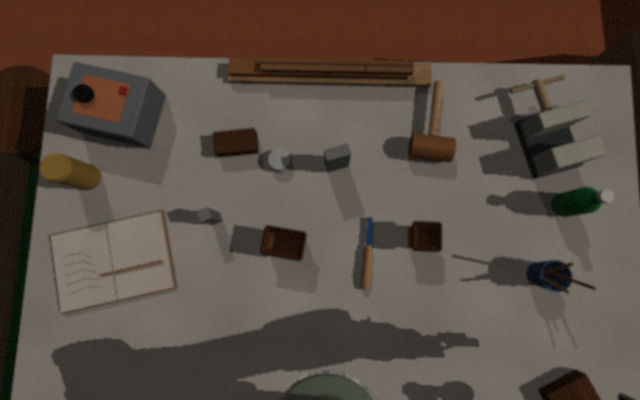

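```bash
cat >> h.py <<'E'
from scipy.spatial.transform import Rotation as Ro
from scipy.optimize import minimize
def rpy(v): return Ro.from_euler('xyz',v).as_matrix()
def camT(d,s=None):
    if 'T' in d: return np.array(d['T'])
    T=np.eye(4); T[:3,:3]=rpy(s['tool_rot']); T[:3,3]=s['position']; return T@np.array(d['mount'])
def proj(d,T,P):
    K=np.array([[d['fx'],0,d['cx']],[0,d['fy'],d['cy']],[0,0,1.]])
    Ti=np.linalg.inv(T); r=cv2.Rodrigues(Ti[:3,:3])[0]
    return cv2.projectPoints(np.array(P,float).reshape(-1,1,3),r,Ti[:3,3],K,np.array(d['dist'],float))[0][:,0]
def box(x,y,yaw,parts):
    "parts: list of (wx,wy,z)"
    c,s=np.cos(yaw),np.sin(yaw); P=[]
    for wx,wy,z in parts:
        for a in (-1,1):
            for b in (-1,1):
                u,v=a*wx/2,b*wy/2; P.append([x+c*u-s*v,y+s*u+c*v,z])
    return np.array(P)
SH={'stone_center':[(.028,.06,0),(.028,.06,.14)],'stick_center':[(.028,.028,0),(.028,.028,.11)],
 'case_mouth':[(.049,.081,0),(.049,.081,.08),(.073,.105,.094)],'small_case_mouth':[(.049,.049,0),(.049,.049,.08),(.073,.073,.094)]}
def hull(d,T,P,S=4):
    h=cv2.convexHull(proj(d,T,P).astype(np.float32))
    m=np.zeros((400*S,640*S),np.uint8); cv2.fillConvexPoly(m,np.round((h+.5)*S-.5).astype(np.int32),1)
    return cv2.resize(m.astype(np.float32),(640,400),interpolation=cv2.INTER_AREA)
def fit(lab,views,x0):
    def cost(p):
        e=0
        for d,T,m in views:
            h=hull(d,T,box(*p,SH[lab])); e+=np.abs(h-m).sum()/m.sum()
        return e/len(views)
    best=None
    for yaw in np.arange(0,np.pi,np.pi/8):
        r=minimize(cost,[x0[0],x0[1],yaw],method='Nelder-Mead',options=dict(initial_simplex=[[x0[0],x0[1],yaw],[x0[0]+.02,x0[1],yaw],[x0[0],x0[1]+.02,yaw],[x0[0],x0[1],yaw+.3]],xatol=1e-4,fatol=1e-4))
        print('  ',np.round(r.x,4),round(r.fun,3))
        if best is None or r.fun<best.fun: best=r
    return best
def ray(d,T,px,z):
    K=np.array([[d['fx'],0,d['cx']],[0,d['fy'],d['cy']],[0,0,1.]])
    u=cv2.undistortPoints(np.array([[px]],float),K,np.array(d['dist'],float))[0,0]
    v=T[:3,:3]@[u[0],u[1],1]; return T[:3,3]+v*(z-T[2,3])/v[2]
E
python3 - <<'E'
from h import *
D={c:grab_frame(c) for c in ['scene','top']}
for l in SH:
    vs=[(D[c],camT(D[c]),outline_of(l,c)[0]['pixels'].astype(np.float32)) for c in D]
    x0=ray(D['top'],vs[1][1],outline_of(l,'top')[0]['pixel'],.07)
    print(l,x0); b=fit(l,vs,x0)
    for c in D:
        P=proj(D[c],camT(D[c]),box(*b.x,SH[l]))
        for p in P: cv2.circle(D[c]['frame'],tuple(int(round(v)) for v in p),1,(255,0,0),-1)
for c in D: cv2.imwrite(f'pics/{c}1.png',cv2.resize(D[c]['frame'][100:320,160:460],None,fx=2.6,fy=2.6)[:,:,::-1])
E
```

```text
stone_center [0.67089705 0.00353689 0.07      ]
   [ 0.6719 -0.0055  0.2067] 0.095
   [ 0.6717 -0.0057  0.2068] 0.095
   [ 0.672  -0.0054  0.2049] 0.095
   [ 0.6718 -0.0055  0.1988] 0.096
   [ 0.6715 -0.0057  2.3105] 0.458
   [ 0.6723 -0.0056  2.3823] 0.456
   [ 0.6719 -0.0054  3.3507] 0.096
   [ 0.6716 -0.0057  3.3197] 0.095
stick_center [0.52545977 0.29390113 0.07      ]
   [0.5178 0.3094 0.2084] 0.139
   [0.5179 0.3082 0.4142] 0.114
   [0.5184 0.3086 0.7233] 0.185
   [0.5172 0.3087 1.1642] 0.29
   [0.5178 0.3094 1.7792] 0.139
   [0.5179 0.3082 1.985 ] 0.114
   [0.5184 0.3086 2.2941] 0.185
   [0.5172 0.3087 2.735 ] 0.29
case_mouth [0.46237958 0.12292213 0.07      ]
   [ 0.4589  0.1155 -0.1516] 0.083
   [ 0.459   0.1158 -0.1503] 0.082
   [ 0.4589  0.1159 -0.1465] 0.083
   [ 0.4592  0.118  -0.1313] 0.089
   [0.4592 0.1159 2.9847] 0.082
   [0.459  0.1158 2.9906] 0.082
   [0.4588 0.116  2.9886] 0.084
   [0.4587 0.116  2.992 ] 0.085
small_case_mouth [ 0.48689627 -0.22531835  0.07      ]
   [ 0.4851 -0.2242 -0.0406] 0.098
   [ 0.485  -0.2244 -0.0271] 0.099
   [ 0.4848 -0.224   1.5465] 0.097
   [ 0.4849 -0.2243  1.5295] 0.098
   [ 0.4851 -0.2242  1.5302] 0.098
   [ 0.485  -0.2244  1.5437] 0.099
   [ 0.4848 -0.224   3.1173] 0.097
   [ 0.4849 -0.2243  3.1003] 0.098
```

View pics/scene1.png

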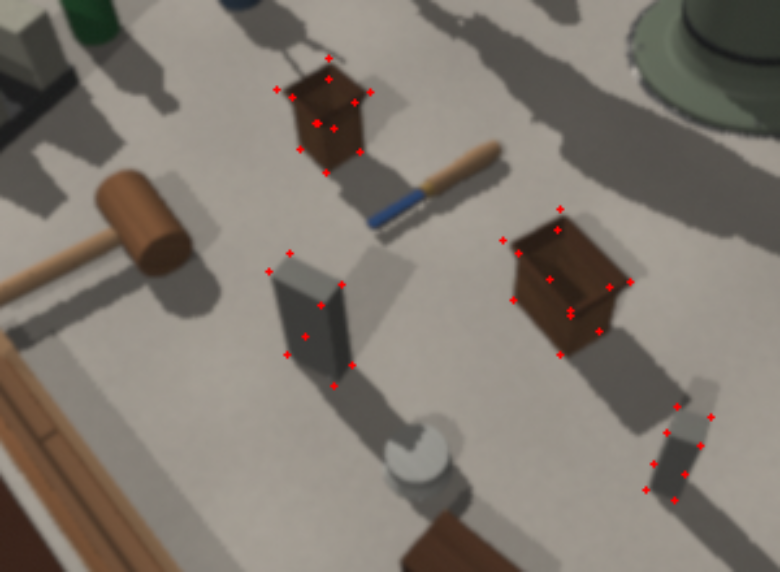

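View pics/top1.png

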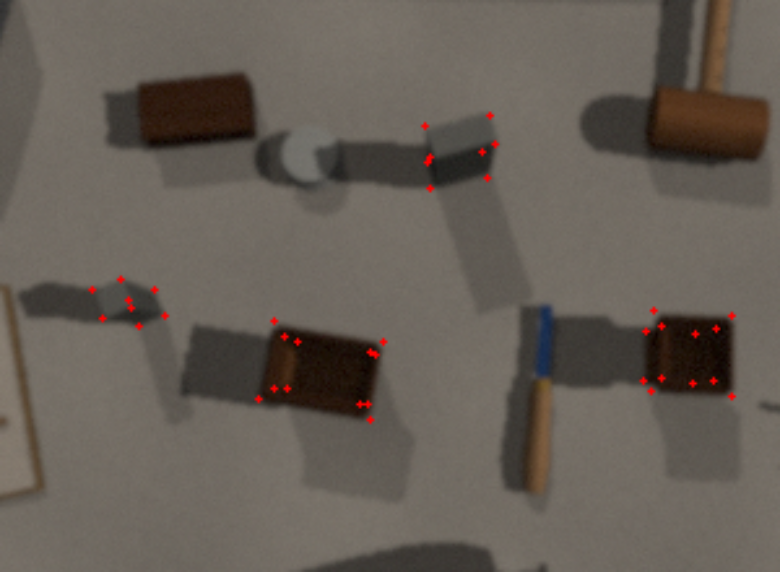

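View pics/wrist0.png

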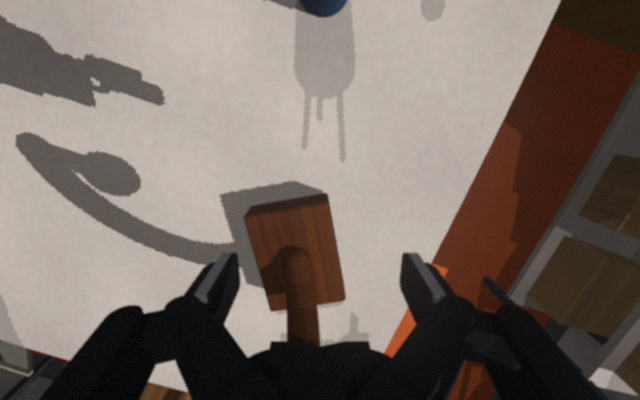

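>>> move_arm(motion=[[[10, 10, 50], [0, 0, 0]], [[30, 40, 90], [0, 0, 0.1]], [[70, 90, 90], [0, 0, 0.25]], [[110, 135, 90], [0, 0, 0.4]], [[150, 180, 90], [0, 0, 0.55]], [[190, 230, 90], [0, 0, 0.7]], [[230, 280, 90], [0, 0, 0.85]], [[270, 330, 90], [0, 0, 1.0]], [[310, 380, 90], [0, 0, 1.1]], [[350, 430, 90], [0, 0, 1.25]], [[390, 480, 90], [0, 0, 1.35]], [[430, 530, 90], [0, 0, 1.457]]])

```text
clock: 2.95
position: [0.6214, -0.07, 0.3464]
tool_rot: [3.141, 0.0, 1.781]
force: [0.1, -1.1, -0.1]
grip_width: 0.0854
```

```bash
python3 - <<'E'
from h import *
s=observe(); print(s['qpos'],s['position'],s['tool_rot'],s['clock'])
d=snap('wrist','wrist1.png')
for l in SH:
    for o in outline_of(l,'wrist')[:2]:
        ys,xs=np.nonzero(o['pixels']); print(l,round(o['score'],2),o['pixel'],xs.min(),xs.max(),ys.min(),ys.max())
E
```

```text
[ 0.37268671  0.48972227 -0.53944425  1.46435778  0.25710686  1.2579185
  0.01575911] [ 0.62141517 -0.07001762  0.34644398] [3.14133680e+00 3.59286765e-04 1.78058572e+00] 2.95
stone_center 0.85 [371.5, 134.5] 350 388 105 161
case_mouth 0.86 [223.4, 14.3] 174 258 0 46
small_case_mouth 0.56 [213.3, 239.2] 182 243 211 270
```

View pics/wrist1.png

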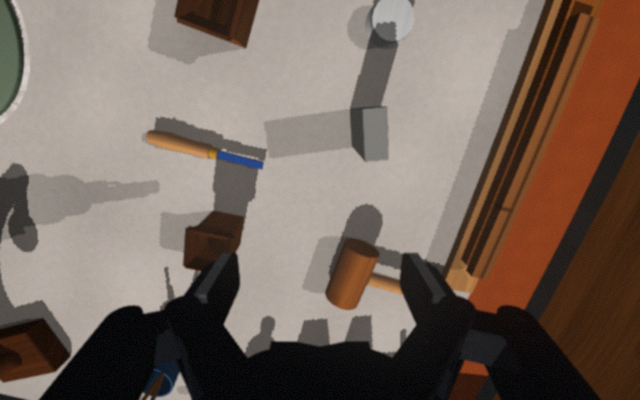

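```bash
cat > f.py <<'E'
from h import *
import sys
s=observe()
x0={'stone_center':(.672,-.0055,.2),'case_mouth':(.459,.116,-.15)}
D={c:grab_frame(c) for c in ['wrist','scene','top']}
for l in sys.argv[1:]:
  V={}
  for c in D:
    o=outline_of(l,c)
    if o: V[c]=(D[c],camT(D[c],s),o[0]['pixels'].astype(np.float32))
  for sel in [['wrist'],['scene'],['top'],list(V)]:
    vs=[V[c] for c in sel if c in V]
    if not vs: continue
    def cost(p): return sum(np.abs(hull(d,T,box(*p,SH[l]))-m).sum()/m.sum() for d,T,m in vs)/len(vs)
    a=np.array(x0[l]); r=min((minimize(cost,a+[0,0,dy],method='Nelder-Mead',options=dict(initial_simplex=a+[0,0,dy]+np.array([[0,0,0],[.015,0,0],[0,.015,0],[0,0,.15]]),xatol=1e-4,fatol=1e-4)) for dy in (-.1,0,.1)),key=lambda r:r.fun)
    print(l,sel,np.round(r.x,4),round(r.fun,3))
  d=D['wrist']; 
  for p in proj(d,camT(d,s),box(*r.x,SH[l])):
    if 0<p[0]<640 and 0<p[1]<400: cv2.circle(d['frame'],tuple(int(round(v)) for v in p),1,(255,0,0),-1)
cv2.imwrite(f"pics/f{s['clock']:.2f}.png",D['wrist']['frame'][:,:,::-1])
E
python3 f.py stone_center case_mouth; ls pics
```

```text
stone_center ['wrist'] [ 0.6715 -0.0067  0.2821] 0.022
stone_center ['scene'] [ 0.6724 -0.0047  0.2493] 0.049
stone_center ['top'] [ 0.6735 -0.0075  0.3125] 0.054
stone_center ['wrist', 'scene', 'top'] [ 0.6719 -0.0069  0.2995] 0.057
case_mouth ['wrist'] [ 0.4598  0.1166 -0.1508] 0.024
case_mouth ['top'] [ 0.458   0.1168 -0.1309] 0.054
case_mouth ['wrist', 'top'] [ 0.459   0.1164 -0.1363] 0.046
f3.20.png
scene0.png
scene1.png
top0.png
top1.png
wrist0.png
wrist1.png
```

```bash
python3 - <<'E'
from h import *
s=observe(); print(s['position'],s['tool_rot'],s['clock'])
E
```

```text
[ 0.62025839 -0.07184895  0.34642343] [3.14143955e+00 1.64073735e-04 1.77708203e+00] 3.65
```

View pics/f3.20.png

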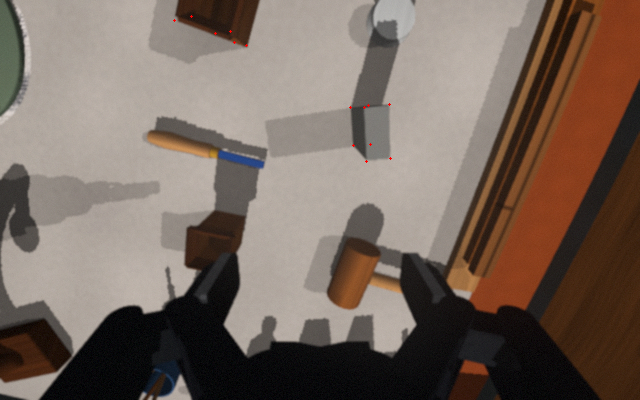

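>>> move_arm(motion=[[[25, 30, -20], [0, 0, 0.04]], [[51, 65, -50], [0, 0, 0.078]], [[51, 65, -80], [0, 0, 0.078]], [[51, 65, -100], [0, 0, 0.078]], [[51, 65, -100], [0, 0, 0.078]]])

```text
clock: 4.28
position: [0.6708, -0.0073, 0.2454]
tool_rot: [-3.14, -0.0, 1.855]
force: [0.0, -0.2, 0.8]
grip_width: 0.0855
```

```bash
python3 - <<'E'
from h import *
s=observe(); print(s['position'],s['tool_rot'],s['clock'])
E
python3 f.py stone_center case_mouth; ls -t pics | head -1
```

```text
[ 0.67080681 -0.00725067  0.24535269] [-3.13967189e+00 -1.43553706e-04  1.85498062e+00] 4.275
stone_center ['wrist'] [ 0.6716 -0.0068  0.3088] 0.037
stone_center ['scene'] [ 0.6718 -0.0051  0.2351] 0.068
stone_center ['top'] [0.6583 0.0109 0.1514] 2.286
stone_center ['wrist', 'scene', 'top'] [ 0.6712 -0.0064  0.2925] 0.863
case_mouth ['wrist'] [ 0.46    0.1176 -0.1234] 0.043
case_mouth ['scene'] [ 0.4595  0.1193 -0.1836] 0.064
case_mouth ['top'] [ 0.4587  0.1154 -0.1434] 0.04
case_mouth ['wrist', 'scene', 'top'] [ 0.4593  0.1171 -0.1426] 0.062
f4.28.png
```

View pics/f4.28.png

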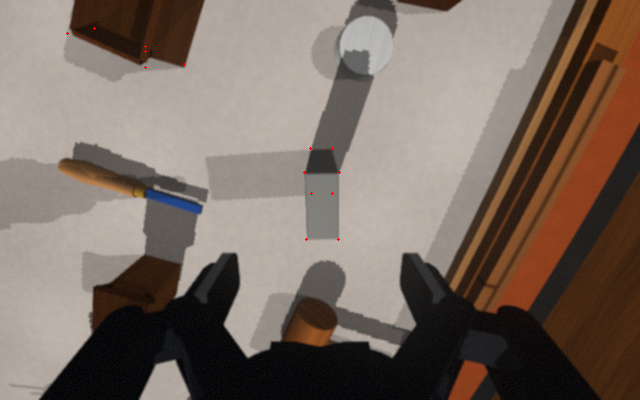

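>>> move_arm(motion=[[[1.5, 0.5, -30], [0, 0, 0]], [[1.5, 0.5, -60], [0, 0, 0]], [[1.5, 0.5, -90], [0, 0, 0]], [[1.5, 0.5, -110], [0, 0, 0]], [[1.5, 0.5, -119], [0, 0, 0]], [[1.5, 0.5, -119], [0, 0, 0]]], jaw=60)

```text
clock: 5.48
position: [0.6729, -0.0059, 0.1274]
tool_rot: [-3.141, -0.0, 1.856]
force: [1.1, -0.2, 0.3]
grip_width: 0.0595
```

```bash
python3 - <<'E'
from h import *
s=observe(); print(s['position'],s['tool_rot'],s['clock'],s['force'])
snap('wrist','w3.png')
E
```

```text
[ 0.67294052 -0.00592798  0.12737182] [-3.14149302e+00 -7.10919339e-05  1.85580942e+00] 5.475 [ 1.09632412 -0.24130924  0.2527701 ]
```

View pics/w3.png

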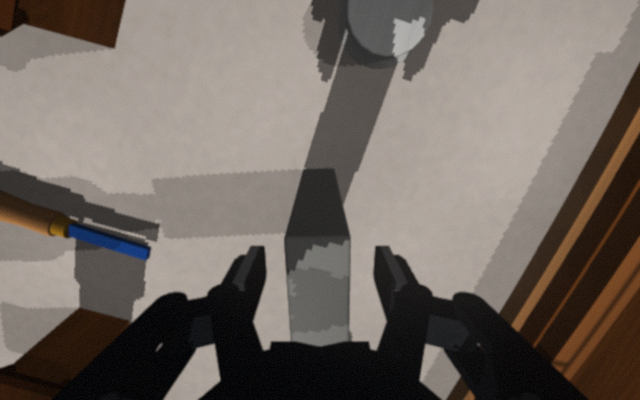

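>>> move_arm(motion=[[[0, 0, -1], [0, 0, 0]], [[0, 0, -1], [0, 0, 0]], [[0, 0, -1], [0, 0, 0]], [[0, 0, -1], [0, 0, 0]], [[0, 0, -1], [0, 0, 0]], [[0, 0, -1], [0, 0, 0]]], jaw=15, grip_force=80)

```text
clock: 6.28
position: [0.6732, -0.006, 0.1271]
tool_rot: [3.141, 0.0, 1.856]
force: [-1.9, -0.2, 6.0]
grip_width: 0.0272
```

>>> move_arm(motion=[[[0, 0, 15], [0, 0, 0]], [[0, 0, 50], [0, 0, 0]], [[0, 0, 90], [0, 0, 0]], [[0, 0, 130], [0, 0, 0]], [[-20, 10, 145], [0, 0, -0.05]], [[-55, 32, 145], [0, 0, -0.12]], [[-90, 52, 145], [0, 0, -0.2]], [[-125, 72, 145], [0, 0, -0.28]], [[-160, 93, 145], [0, 0, -0.36]], [[-190, 111, 145], [0, 0, -0.43]], [[-213, 123, 145], [0, 0, -0.43]], [[-213, 123, 145], [0, 0, -0.43]]])

```text
clock: 7.78
position: [0.4586, 0.1179, 0.2723]
tool_rot: [3.141, 0.0, 1.428]
force: [1.0, 0.0, -4.8]
grip_width: 0.027
```

```bash
python3 - <<'E'
from h import *
s=observe(); print(s['position'],s['tool_rot'],s['clock'],s['force'],s['moment'],s['grip_width'],s['qpos'])
for c in ['wrist','scene','top']:
    d=snap(c,c+'4.png'); 
    for l in ['case_mouth','stone_center']:
        for o in outline_of(l,c)[:1]:
            ys,xs=np.nonzero(o['pixels']); print(c,l,round(o['score'],2),o['pixel'],xs.min(),xs.max(),ys.min(),ys.max())
E
```

```text
[0.45860107 0.11788591 0.2722502 ] [3.14085136e+00 2.75446657e-04 1.42805591e+00] 7.775 [ 1.00518946  0.0288408  -4.76229075] [-0.04370042 -0.01374719 -0.04559192] 0.026959913465140595 [ 0.07087351  0.29882041 -0.5474635   1.94584883  0.1907643   0.94678981
 -0.71168541]
wrist case_mouth 0.66 [319.8, 161.0] 285 353 137 222
wrist stone_center 0.94 [318.2, 264.2] 285 352 168 345
scene case_mouth 0.67 [378.6, 209.5] 357 401 188 238
scene stone_center 0.59 [386.6, 175.8] 368 401 143 197
top case_mouth 0.5 [300.5, 237.0] 294 307 229 253
```

View pics/wrist4.png

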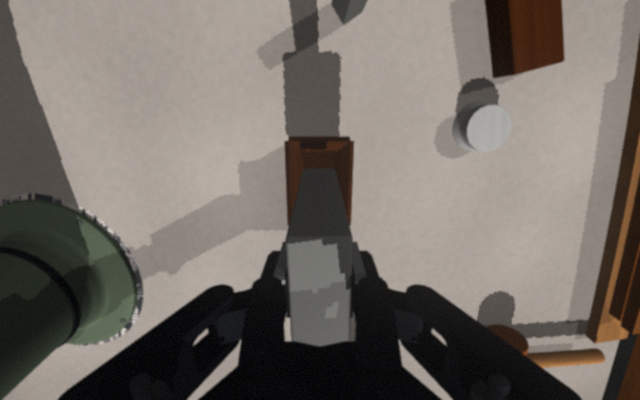

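View pics/scene4.png

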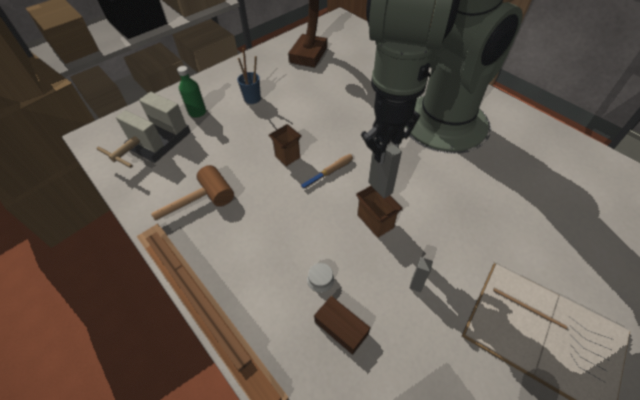

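```bash
cat > g.py <<'E'
from h import *
s=observe(); d=grab_frame('wrist'); T=camT(d,s)
p=s['position']; yaw=s['tool_rot'][2]-np.pi/2
zb=p[2]-.127
print('pos',p,'yaw stone',yaw)
P=box(p[0],p[1],yaw,[(.028,.06,zb),(.028,.06,zb+.14)])
print('stone pred',np.round(proj(d,T,P),1).tolist())
for (x,y,w) in [(.4595,.117,-.145)]:
    print('rim pred',np.round(proj(d,T,box(x,y,w,[(.073,.105,.094),(.064,.096,.094)])),1).tolist())
f=d['frame'].copy()
for q in proj(d,T,P): cv2.circle(f,tuple(int(round(v)) for v in q),1,(255,0,0),-1)
for q in proj(d,T,box(.4595,.117,-.145,[(.073,.105,.094),(.040,.072,.080)])): cv2.circle(f,tuple(int(round(v)) for v in q),1,(0,255,0),-1)
cv2.imwrite(f"pics/g{s['clock']:.2f}.png",cv2.resize(f[120:360,200:440],None,fx=2.5,fy=2.5,interpolation=cv2.INTER_CUBIC)[:,:,::-1])
E
python3 g.py; ls -t pics|head -1
```

```text
pos [0.46002525 0.11681764 0.27117679] yaw stone -0.14548252632490177
stone pred [[305.5, 229.5], [304.4, 166.9], [335.1, 229.5], [336.3, 166.9], [291.4, 349.4], [286.5, 235.1], [350.1, 349.4], [355.4, 235.1]]
rim pred [[287.8, 229.5], [284.2, 135.5], [351.8, 229.5], [355.3, 135.5], [291.6, 225.8], [288.7, 139.9], [348.0, 225.8], [350.8, 139.9]]
g8.22.png
```

View pics/g8.22.png

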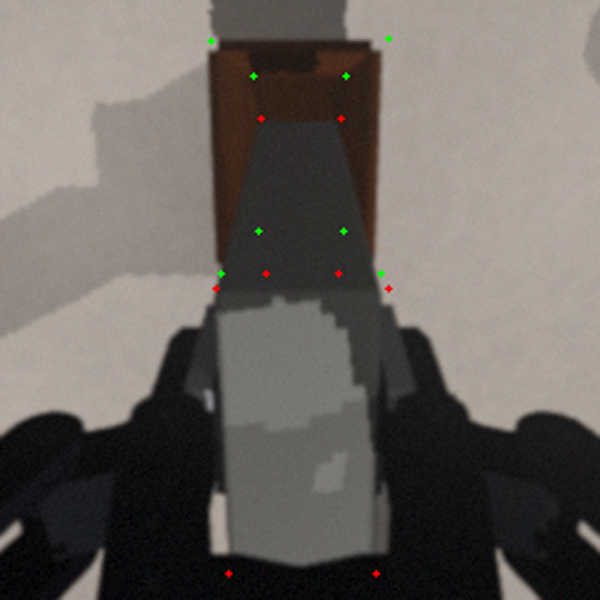

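>>> move_arm(motion=[[[-1, 0, -30], [0, 0, 0]], [[-1, 0, -55], [0, 0, 0]], [[-1, 0, -65], [0, 0, 0]], [[-1, 0, -75], [0, 0, 0]], [[-1, 0, -85], [0, 0, 0]], [[-1, 0, -85], [0, 0, 0]]])

```text
clock: 9.02
position: [0.4587, 0.117, 0.1859]
tool_rot: [-3.141, 0.0, 1.426]
force: [-0.6, 0.4, -4.1]
grip_width: 0.0273
```

```bash
python3 - <<'E'
from h import *
s=observe(); print(s['position'],s['tool_rot'],s['clock'],s['force'],s['moment'],s['grip_width'])
d=snap('wrist','wrist5.png')
d=grab_frame('scene');cv2.imwrite('pics/scene5.png',cv2.resize(d['frame'][120:260,300:480],None,fx=4,fy=4,interpolation=cv2.INTER_CUBIC)[:,:,::-1])
E
```

```text
[0.45871679 0.11695502 0.18593536] [-3.14096220e+00  2.75953423e-04  1.42580497e+00] 9.025 [-0.61713112  0.37049655 -4.14199069] [ 0.03015227 -0.010048    0.00814838] 0.027348226470274385
```

View pics/wrist5.png

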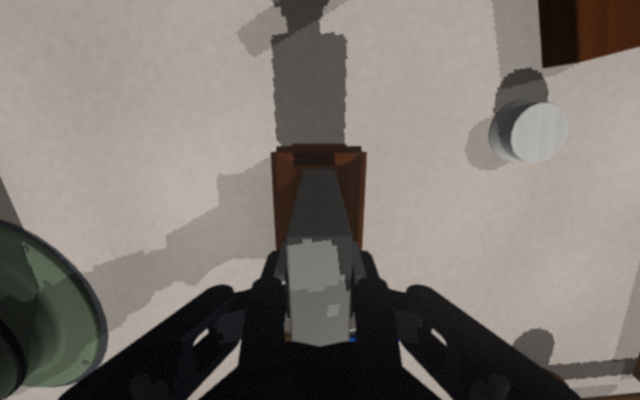

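View pics/scene5.png

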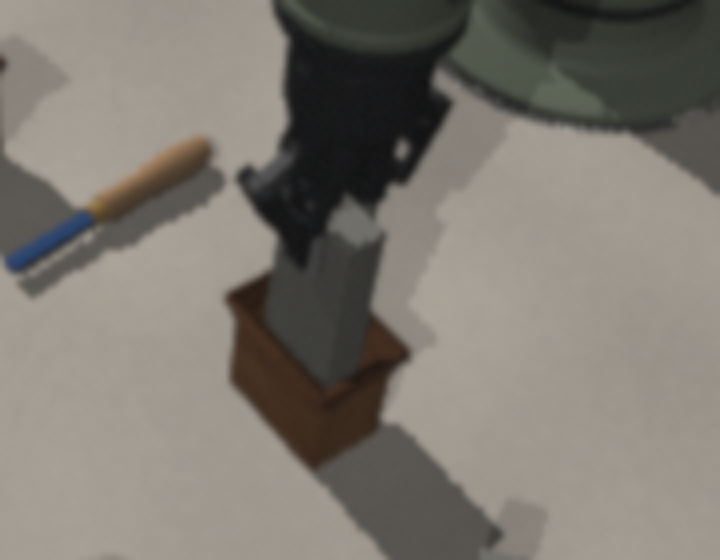

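>>> move_arm(motion=[[[0, 0, -12], [0, 0, 0]], [[0, 0, -24], [0, 0, 0]], [[0, 0, -34], [0, 0, 0]], [[0, 0, -41], [0, 0, 0]], [[0, 0, -44], [0, 0, 0]], [[0, 0, -44], [0, 0, 0]]])

```text
clock: 9.88
position: [0.4588, 0.1171, 0.1422]
tool_rot: [-3.141, 0.0, 1.426]
force: [1.2, 0.6, -5.5]
grip_width: 0.0274
```

>>> move_arm(motion=[[[0, 0, -1], [0, 0, 0]], [[0, 0, -2], [0, 0, 0]], [[0, 0, -3], [0, 0, 0]], [[0, 0, -3], [0, 0, 0]]])

```text
clock: 10.38
position: [0.4588, 0.117, 0.1393]
tool_rot: [-3.142, 0.0, 1.426]
force: [0.3, -0.4, -5.2]
grip_width: 0.0268
```

>>> move_arm(motion=[[[0, 0, -1], [0, 0, 0]], [[0, 0, -2], [0, 0, 0]], [[0, 0, -2], [0, 0, 0]]])

```text
clock: 10.75
position: [0.4588, 0.117, 0.1372]
tool_rot: [-3.141, 0.0, 1.426]
force: [0.8, -0.4, -5.8]
grip_width: 0.0273
```

>>> move_arm(motion=[[[0, 0, -0.5], [0, 0, 0]], [[0, 0, -1], [0, 0, 0]], [[0, 0, -1], [0, 0, 0]]])

```text
clock: 11.12
position: [0.459, 0.1171, 0.137]
tool_rot: [3.141, 0.0, 1.426]
force: [-5.5, -1.4, 15.3]
grip_width: 0.0274
```

>>> move_arm(motion=[[[0, 0, 0.5], [0, 0, 0]], [[0, 0, 0.5], [0, 0, 0]], [[0, 0, 0.5], [0, 0, 0]], [[0, 0, 0.5], [0, 0, 0]]], jaw=50)

```text
clock: 11.62
position: [0.4589, 0.1171, 0.1368]
tool_rot: [3.142, -0.0, 1.426]
force: [-0.0, 0.3, -0.3]
grip_width: 0.05
```

```bash
python3 - <<'E'
from h import *
s=observe(); print(s['position'],s['clock'],s['force'],s['grip_width'])
d=snap('wrist','wrist6.png')
E
```

```text
[0.45890625 0.11705411 0.13677852] 11.625 [-0.02693487  0.31177855 -0.2636896 ] 0.05003605753104965
```

View pics/wrist6.png

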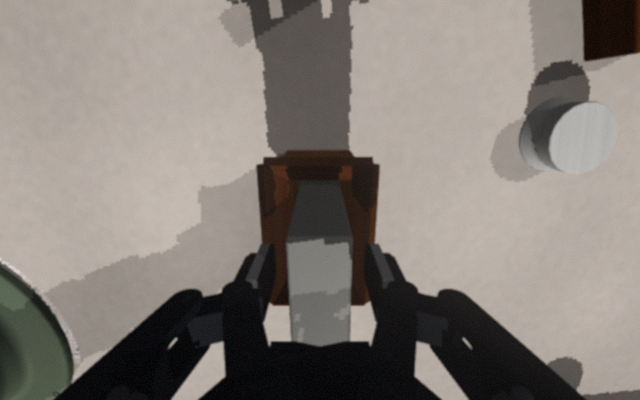

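Fingers are clear on both sides (stone columns 288–352, pads at about 262 and 376). Retreat straight up.

>>> move_arm(motion=[[[0, 0, 15], [0, 0, 0]], [[0, 0, 40], [0, 0, 0]], [[0, 0, 75], [0, 0, 0]], [[0, 0, 110], [0, 0, 0]], [[0, 0, 150], [0, 0, 0]], [[0, 0, 150], [0, 0, 0]]])

```text
clock: 12.42
position: [0.4597, 0.1175, 0.2901]
tool_rot: [3.137, -0.002, 1.426]
force: [-0.2, -0.1, 0.6]
grip_width: 0.0501
```

```bash
python3 - <<'E'
from h import *
s=observe(); print(s['position'],s['clock'],s['force'],s['grip_width'])
d=grab_frame('wrist'); T=camT(d,s)
for o in outline_of('stone_center','wrist')[:1]:
    ys,xs=np.nonzero(o['pixels']); print(o['score'],xs.min(),xs.max(),ys.min(),ys.max())
for z in (.01,.02): print(np.round(proj(d,T,box(.459,.117,-.145,[(.028,.06,z+.14)])),1).tolist())
cv2.imwrite('pics/wrist7.png',d['frame'][:,:,::-1])
d=grab_frame('scene'); T=camT(d)
f=d['frame'].copy()
for q in proj(d,T,box(.459,.117,-.145,[(.028,.06,.15)])): cv2.circle(f,tuple(int(round(v)) for v in q),0,(255,0,0),-1)
cv2.imwrite('pics/scene7.png',cv2.resize(f[120:320,300:480],None,fx=3,fy=3,interpolation=cv2.INTER_CUBIC)[:,:,::-1])
E
```

```text
[0.45972346 0.11747574 0.29008322] 12.425 [-0.24356762 -0.08526142  0.5593208 ] 0.05013095981748753
0.64 303 332 149 225
[[304.8, 224.9], [303.7, 164.9], [333.1, 224.8], [334.0, 164.9]]
[[304.3, 229.0], [303.2, 167.1], [333.6, 228.9], [334.6, 167.0]]
```

View pics/scene7.png

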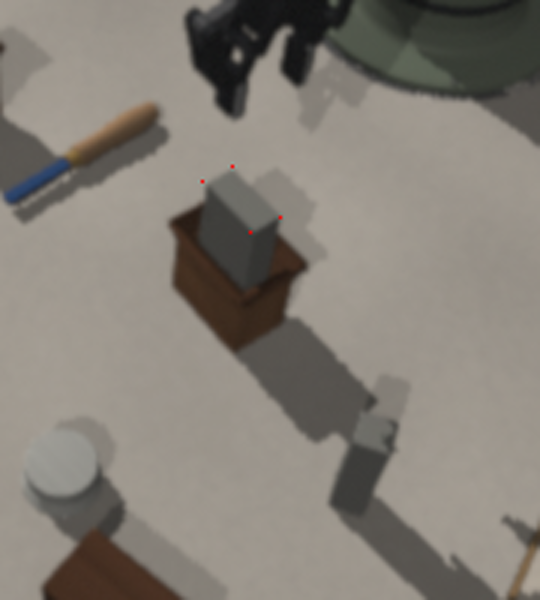

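View pics/wrist7.png

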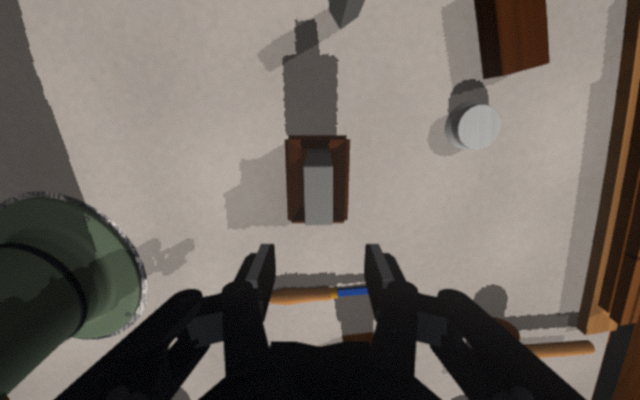

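The stone stands upright in its slot (top face at columns 303–332, rows 165–225, matching the prediction for the seated height). The small stone is still standing, and the gripper is clear.

```bash
python3 -c "
from workcell import *
print(job_done())"
```

```text
the job is handed in; nothing more can be done
None
```

The big stone is standing end-down in the case with the long slot, and I handed the job in at about 12.5 s of the 40 s allowed.

- **How it went:** I gripped the stone across its 28 mm thickness about 20 mm below the top and lowered it in stages. I felt for the floor before opening the jaws. The vertical force changed by about 21 N at a TCP height of 0.137 m, the height expected with the stone on the slot floor. Then I released it and backed straight up.
- **Last checks:** In the wrist picture the stone's top face matches the prediction for the fully seated height to about a pixel. The stone is upright, and the small stone still stands in the scene picture. The gripper was clear of everything, at 0.6 N or less.
- **What disagreed:**
  - The first fit put the stone's turn at 0.21 rad. The wrist view gave 0.28–0.31 rad, and I used 0.285.
  - The scene camera's overlay sits about 2–3 pixels off to one side, in line with a small calibration error.

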